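# Seat four network devices in their mounting trays

### The arm

A 7-joint arm with a two-finger parallel gripper is mounted at the origin on the work surface. World frame = base frame: x ahead of the robot, y to its left, z up, the work surface at z = 0. Lengths are in m, angles in rad, forces in N, time in s.
With the tool pointing down it reaches from about 0.4 to 0.9 m from the base axis. Payload 5.6 kg.
Tool frame: the origin (TCP) lies at the centre of the arm's flange, where the gripper is bolted on; the fingertips stand 190 mm ahead of it and the grasp point (between the pads) lies 171 mm ahead of it; z points along the fingers, y is the line along which they close (so a half turn about z gives the same grasp; the last joint's range is limited). The gripper opens to 92 mm and grips with 3 to 60 N. Pads are 20 mm wide; open, the fingers measure 128 mm over their backs; the gripper's body (75 mm by 189 mm) begins 69 mm behind the grasp point.
Start: joints at [-1.307, 0.468, -0.012, 1.603, 0.006, 1.071, -0.056], TCP at [0.196, 0.62, 0.405] pointing down, gripper open.
Joint ranges: [-2.53, 2.53], [-0.31, 2.02], [-1.57, 1.55], [0.28, 2.44], [-1.29, 4.43], [0.15, 1.84], [-2.92, 2.92]. Speed limits (rad/s): [2.57, 2.57, 3.14, 3.14, 3.14, 3.14, 3.14].

### API

Orientations are given as a unit quaternion [x, y, z, w].
In Python, from plant import sensors, grab_frame, camera_model, arm gives the robot as it stands. The module is installed in compiled form; this text tells all that it offers.
- The arm moves only by the tool servo_tool, never from a script. Its arguments are lists of equal length, an entry for each row: "xyz": the shift along the world's x, y, z in cm, a list of three; "delta_rot": the turn, a rotation vector about the world's x, y, z in rad, a list of three. A call has 1 to 12 rows; each row shifts and turns the commanded pose from where the row before left it; what a row does not reach is not made up. A row lasts 1/8 s, in which the tool goes at most 62.5 mm and 10.7 degrees, less where a joint would pass 70% of its speed; a pose out of reach is approached as far as the arm can. A call with a gripper value outside its range is refused whole. "claw" is the opening, from 0 (shut) to 1 (fully open), set as the call begins (left out, the last holds). The fingers move at their own pace and stop on an object; the grip force is fixed at half the most. Time passes only in rows, so rows that do not move let the fingers close. It gives the time, the measured TCP pose, the force, the opening and the grip force at its end, in the units of the state.
- sensors.read_state(): the state, without advancing time (a new reading comes with each control period).
- grab_frame(name): name is "side" or "top"; returns the picture (480x640x3 uint8, red, green, blue); there is no depth.
- camera_model(name): a dict with "K" (3x3 intrinsics, pixels), "T" (4x4, takes a point from camera to world coordinates). Camera axes: x right, y down, z forward; pixel columns grow to the right and rows downward; lengths in m; the calibration is good to about 2 mm. A picture is of the moment at which its call begins. camera_model takes no time and is no camera call.
- arm.hand_in(): hands the job in; it is judged then, once.
The state is a dict: "t": time; "qpos": joint angles; "qd": joint speeds; "effort": joint torques, N m; "eef_pos": TCP position; "tool_rot": TCP orientation; "wrist_force": force on the tool from outside, world axes, zero at the start; "moment": the same for the moment, N m; "opening": opening from 0.0 (shut) to 1.0 (fully open); "gripper_force": force on a finger pad.
Only numpy, scipy, OpenCV 4.12 (cv2) and the standard library are available. Lean on these libraries where they do the work, as an engineer would, in place of code of your own. Each camera call takes 0.05 s, during which the arm holds its last target. There are 200 camera calls.

### The job

Put each of the four white network devices (eight-port switch, five-port switch, small square media converter, long narrow power injector) into the low metal mounting tray made for its footprint: lying flat on the tray floor inside the lips, squared up, with its ports looking out of the tray's open front and without sticking out there. Set each one down gently, and leave the black power adapter and the square wall outlet box where they are.

Things in the scene. Friction and masses are not known exactly. Their poses are not given: they have to be found in the camera images.
- switch8_center (a point): the eight-port network switch: loose, a white plastic box 124 mm long (its y), 56 mm deep (its x) and 30 mm high, about 220 g, with eight dark ports in its front face, which is one of the 124 mm wide faces and looks along its -x; on top a thin dark status window runs along the port side and grey vent slots lie in the other half. The point is its centre, half-way up (15 mm over its underside); z up.
- switch5_center (a point): the five-port network switch: loose, a white plastic box 90 mm long (its y), 56 mm deep (its x) and 30 mm high, about 160 g, with five dark ports in its front face, which is one of the 90 mm wide faces and looks along its -x; on top a thin dark status window runs along the port side and grey vent slots lie in the other half. The point is its centre, half-way up (15 mm over its underside); z up.
- converter_center (a point): the small square media converter: loose, a white plastic box 56 mm long (its y), 56 mm deep (its x) and 30 mm high, about 110 g, with a fibre socket and one dark port in its front face, which is one of the 56 mm wide faces and looks along its -x; on top a thin dark status window runs along the port side and grey vent slots lie in the other half. The point is its centre, half-way up (15 mm over its underside); z up.
- injector_center (a point): the long narrow power injector: loose, a white plastic box 104 mm long (its y), 36 mm deep (its x) and 30 mm high, about 170 g, with two dark ports in its front face, which is one of the 104 mm wide faces and looks along its -x; on top a thin dark status window runs along the port side and grey vent slots lie in the other half. The point is its centre, half-way up (15 mm over its underside); z up.
- tray_switch8_front (a point): mounting tray for the eight-port network switch: a low fixed metal tray with a bright floor 142 mm (y) by 74 mm (x), 9 mm more than its device on every side, the floor 3 mm over the table. Black lips 5 mm thick stand 5 mm over the floor at its two ends (+y, -y) and along its rear (+x); the front (-x) has no lip. The point lies on the floor surface, in the middle of the open front edge: the floor's centre is 37 mm from it along the tray's +x.
- tray_switch5_front (a point): mounting tray for the five-port network switch: a low fixed metal tray with a bright floor 108 mm (y) by 74 mm (x), 9 mm more than its device on every side, the floor 3 mm over the table. Black lips 5 mm thick stand 5 mm over the floor at its two ends (+y, -y) and along its rear (+x); the front (-x) has no lip. The point lies on the floor surface, in the middle of the open front edge: the floor's centre is 37 mm from it along the tray's +x.
- tray_converter_front (a point): mounting tray for the small square media converter: a low fixed metal tray with a bright floor 74 mm (y) by 74 mm (x), 9 mm more than its device on every side, the floor 3 mm over the table. Black lips 5 mm thick stand 5 mm over the floor at its two ends (+y, -y) and along its rear (+x); the front (-x) has no lip. The point lies on the floor surface, in the middle of the open front edge: the floor's centre is 37 mm from it along the tray's +x.
- tray_injector_front (a point): mounting tray for the long narrow power injector: a low fixed metal tray with a bright floor 122 mm (y) by 54 mm (x), 9 mm more than its device on every side, the floor 3 mm over the table. Black lips 5 mm thick stand 5 mm over the floor at its two ends (+y, -y) and along its rear (+x); the front (-x) has no lip. The point lies on the floor surface, in the middle of the open front edge: the floor's centre is 27 mm from it along the tray's +x.
- adapter_center (a point): bystander: a loose black plug-in power adapter, 45 (x) by 70 (y) by 32 mm high, two short metal prongs at its +y end; the point is its centre. Not to be moved.
- outlet_center (a point): bystander: a loose white square wall outlet box, 80 by 80 by 32 mm high, with two dark jacks and two screws on top; the point is its centre. Not to be moved.
Mind the look-alikes: they are no part of the job. What is shaped like the part that bears switch5_center but blue or red is not meant. What is shaped like the part that bears tray_switch8_front but blue or turquoise is not meant.

How it is judged:
By the outcome, as a careful person would: the job done as asked, in the order asked, and still so for the second after the job is handed in, with the robot touching nothing.
It also fails if it takes over 115 s, if anything falls off the work surface, if the arm or the gripper's body presses on something with over 40 N, if the wrist force passes 120 N, or if a joint passes its speed limit or range.

## Working session

There is one attempt and no reset: what is moved stays moved. The work goes in short steps, Python scripts to look and compute and a tool call to move; the robot and the scene stay as the last step left them, time stands still between calls to the robot, and variables do not carry over. Pictures are saved under pics/ and viewed, at most 14 in all, crops included, and the job is handed in when it is done.

Besides the shell and the picture viewer there is one more tool, called after ">>>" by a JSON object that holds its "api" and its "payload". servo_tool: Moves the arm, as the interface text tells. Its arguments: {"type":"object","properties":{"xyz":{"type":"array"},"delta_rot":{"type":"array"},"claw":{"type":"number"}},"required":["xyz","delta_rot"]}

```bash
mkdir -p pics
python3 - <<'E'
from plant import sensors, grab_frame, camera_model
import cv2,numpy as np
np.set_printoptions(precision=4,suppress=True)
for n in("top","side"):
    f=grab_frame(n);cv2.imwrite(f"pics/{n}0.png",f[:,:,::-1]);c=camera_model(n);print(n,c["K"],c["T"])
print(sensors.read_state())
E
```

```text
top [[559.0466   0.     320.9791]
 [  0.     559.0466 236.9542]
 [  0.       0.       1.    ]] [[-0.0198 -0.9831  0.182   0.2205]
 [-0.9996  0.0157 -0.0239  0.0075]
 [ 0.0207 -0.1824 -0.983   1.362 ]
 [ 0.      0.      0.      1.    ]]
side [[447.75    0.    316.049]
 [  0.    447.75  232.647]
 [  0.      0.      1.   ]] [[ 0.9334 -0.2713  0.2348  0.1999]
 [-0.3588 -0.6987  0.6189 -0.6697]
 [-0.0038 -0.6619 -0.7495  0.8594]
 [ 0.      0.      0.      1.    ]]
{'t': 0.1, 'qpos': array([-1.307 ,  0.4683, -0.0116,  1.6035,  0.006 ,  1.0714, -0.0563]), 'qd': array([ 0.0001, -0.0022, -0.0005, -0.0029,  0.0011,  0.0001, -0.    ]), 'effort': array([  0.0005, -52.1648,  -0.0128, -24.4366,  -0.0568,   0.0141,
         0.0001]), 'eef_pos': array([0.1963, 0.6194, 0.4038]), 'tool_rot': array([ 0.1528,  0.9883, -0.0008, -0.0001]), 'wrist_force': array([-0.7062, -0.1129, -0.424 ]), 'moment': array([ 0.0786,  0.0323, -0.0057]), 'gripper_force': 0.0, 'opening': 1.0021392661361672}
```

View pics/top0.png

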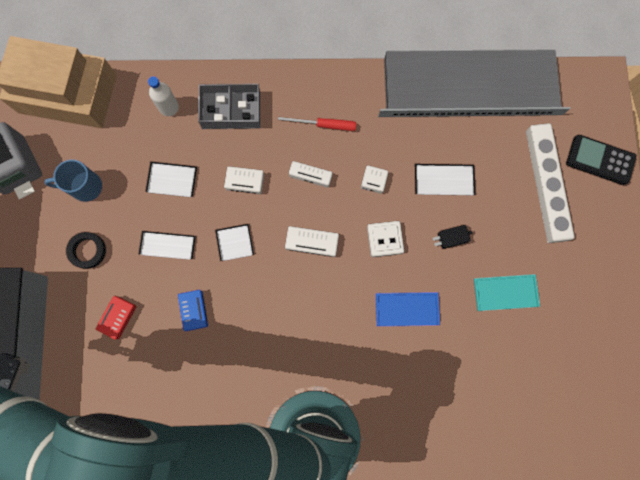

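View pics/side0.png

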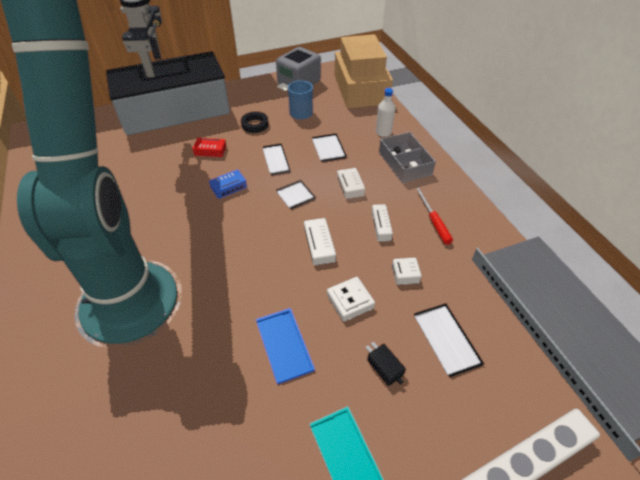

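Run:
```python
import cv2,numpy as np
f=cv2.imread("pics/top0.png")
a=f[155:265,135:265];b=f[155:265,280:410];c=f[155:265,405:485]
a=cv2.resize(a,None,fx=3,fy=3,interpolation=cv2.INTER_CUBIC);b=cv2.resize(b,None,fx=3,fy=3,interpolation=cv2.INTER_CUBIC)
c=cv2.resize(f[155:205,405:485],None,fx=3,fy=3,interpolation=cv2.INTER_CUBIC)
o=np.zeros((490,790,3),np.uint8);o[:330,:390]=a;o[:330,400:790]=b;o[335:485,:240]=c
cv2.imwrite("pics/crop1.png",o)
hsv=cv2.cvtColor(f,cv2.COLOR_BGR2HSV)
m=((hsv[...,1]<50)&(hsv[...,2]>120)).astype(np.uint8)
n,l,s,ce=cv2.connectedComponentsWithStats(m)
for i in range(1,n):
    if s[i,4]>150 and 130<s[i,1]<270: print(s[i],ce[i].round(1))
```

```text
[289 161  44  26 645] [310.  173.4]
[ 148  164   47   33 1282] [171.  179.9]
[361 165  27  28 527] [374.3 178.5]
[ 417  165   57   31 1638] [444.5 180. ]
[224 166  39  28 824] [243.3 178.9]
[ 14 182  21  17 210] [ 23.7 189.9]
[ 367  221   37   36 1072] [385.  238.3]
[217 226  35  35 941] [234.4 242.9]
[ 285  226   54   31 1185] [311.5 240.6]
[ 141  233   52   27 1144] [166.7 245.7]
```

View pics/crop1.png

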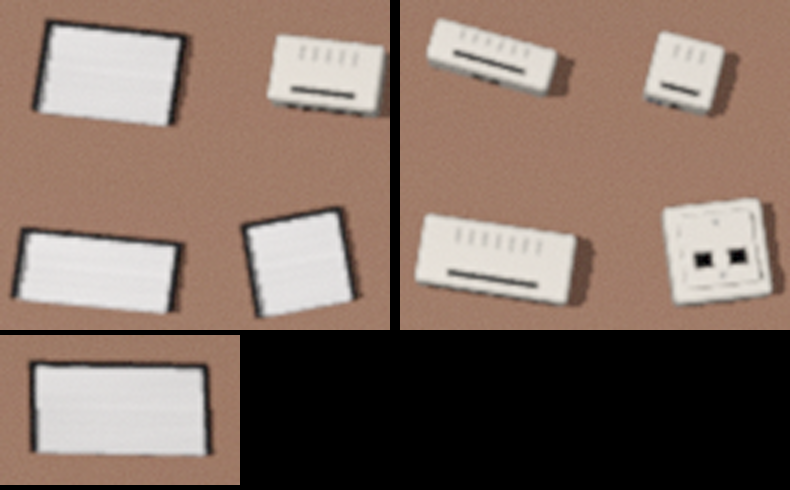

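```bash
cat > h.py <<'E'
import cv2,numpy as np
from plant import camera_model
np.set_printoptions(precision=4,suppress=True)
def cast(n,uv,z):
    c=camera_model(n);K,T=c["K"],c["T"]
    uv=np.asarray(uv,float).reshape(-1,2)
    d=np.c_[uv,np.ones(len(uv))]@np.linalg.inv(K).T@T[:3,:3].T
    return (T[:3,3]+d*((z-T[2,3])/d[:,2:]))[:,:2]
def blob(f,uv,th,z,n="top",r=45,S=8):
    """contour of bright blob near uv, cast to plane z: returns points"""
    u0,v0=int(uv[0])-r,int(uv[1])-r
    g=f[v0:v0+2*r,u0:u0+2*r].min(axis=2)
    g=cv2.resize(g,None,fx=S,fy=S,interpolation=cv2.INTER_LINEAR)
    m=(g>th).astype(np.uint8)
    cs,_=cv2.findContours(m,cv2.RETR_EXTERNAL,cv2.CHAIN_APPROX_NONE)
    cs=[c for c in cs if cv2.contourArea(c)>100*S*S]
    c=min(cs,key=lambda c:np.hypot(*(c.reshape(-1,2).mean(0)-r*S)))
    p=(c.reshape(-1,2)+.5)/S-.5+[u0,v0]
    return cast(n,p,z)
def rect(p):
    """minAreaRect in world: centre, yaw of local x (within 45deg of world x), depth x, width y (mm)"""
    (c,s,a)=cv2.minAreaRect((p*1000).astype(np.float32))
    if a>45: a-=90; s=s[::-1]
    return np.array(c),a,np.array(s)
D=dict(switch8=((311.5,240.6),124,56),switch5=((243.5,179),90,56),conv=((374,178.5),56,56),inj=((310,173.5),104,36))
Tr=dict(switch8=((444.5,180),142,74),switch5=((171,180),108,74),conv=((234.5,243),74,74),inj=((167,245.5),122,54))
E
python3 - <<'E'
from h import *
f=cv2.imread("pics/top0.png")
for k,(uv,w,d) in Tr.items():
    print("tray",k,d,w,[rect(blob(f,uv,t,.003)) for t in(110,)])
for k,(uv,w,d) in D.items():
    print("dev",k,d,w)
    for t in(140,170,195):print("  ",t,*rect(blob(f,uv,t,.030)))
print(f[225:265:1,300].min(axis=1)); print(f[240,275:350].min(axis=1))
E
```

```text
tray switch8 74 142 [(array([ 613.3582, -341.5285]), -1.9429397583007812, array([ 79.7246, 143.7777]))]
tray switch5 74 108 [(array([623.1895, 347.6703]), -7.132720947265625, array([ 79.9839, 109.3409]))]
tray conv 74 74 [(array([460.1044, 187.4215]), 9.936141967773438, array([79.8359, 76.0894]))]
tray inj 54 122 [(array([455.7057, 353.0926]), -6.365760803222656, array([ 60.1442, 123.2775]))]
dev switch8 56 124
   140 [458.8808  -0.9632] -9.704269409179688 [ 57.701  124.6637]
   170 [458.9374  -0.9457] -9.7183837890625 [ 55.2769 122.3793]
   195 [458.9002  -1.0341] -9.733314514160156 [ 52.1812 119.9216]
dev switch5 56 90
   140 [616.1193 164.2962] -7.459785461425781 [58.1125 90.9788]
   170 [616.463  164.3736] -7.950927734375 [55.422  88.3187]
   195 [616.3947 164.3376] -7.743499755859375 [52.0518 85.7032]
dev conv 56 56
   140 [ 613.4838 -159.62  ] -16.05108642578125 [58.3999 56.8599]
   170 [ 613.9294 -159.6672] -16.149757385253906 [54.9926 54.5131]
   195 [ 613.868  -159.9271] -16.210845947265625 [51.4661 51.7098]
dev inj 36 104
   140 [629.182   -0.3533] -17.034950256347656 [ 38.8571 104.7835]
   170 [629.5737  -0.4089] -17.13520050048828 [ 35.2335 102.3   ]
   195 [629.6279  -0.4526] -16.99102783203125 [31.845  99.7045]
[101 105 122 183 212 210 203 202 201 206 210 214 215 214 216 214 215 217
 215 205 153  86 163 208 213 176 105  88 103 106 107 105 106 101 107 103
 106 104 106 106]
[105 104 104 105 103 105 105 104 106 102 115 188 219 217 216 217 217 216
 217 215 217 216 216 215 216 214 213 216 216 216 215 216 216 216 215 215
 214 214 214 214 215 215 215 215 215 215 213 213 214 214 211 208 214 214
 212 214 214 214 213 214 215 201 149  81  57  60  60  61  63  82  99 105
 107 102 104]
```

Run:
```python
from h import *
f=cv2.imread("pics/top0.png");s=cv2.imread("pics/side0.png")
S=dict(switch8=(448,339),switch5=(329,147),conv=(295,194),inj=(276,159))
for k,(uv,w,d) in Tr.items():
    print("tray",k,d,w)
    for t in (110,165):
        c,a,z=rect(blob(f,uv,t,.003)); r=np.radians(a);ex=np.array([np.cos(r),np.sin(r)])
        print("  top",t,c,a,z,"rear-anchored",c+ex*(z[0]-d)/2)
    c,a,z=rect(blob(s,S[k],140,.003,"side"));print("  side",c,a,z)
```

```text
tray switch8 74 142
  top 110 [ 613.3582 -341.5285] -1.9429397583007812 [ 79.7246 143.7777] rear-anchored [ 616.2189 -341.6255]
  top 165 [ 614.1371 -341.5993] -1.7740707397460938 [ 75.2267 141.0483] rear-anchored [ 614.7501 -341.6183]
  side [ 616.7151 -338.8987] -1.7919998168945312 [ 78.0191 141.8404]
tray switch5 74 108
  top 110 [623.1895 347.6703] -7.132720947265625 [ 79.9839 109.3409] rear-anchored [626.1583 347.2988]
  top 165 [623.9208 347.4651] -7.222877502441406 [ 75.6562 106.1292] rear-anchored [624.7423 347.361 ]
  side [627.3805 352.9158] -7.094657897949219 [ 79.301 105.549]
tray conv 74 74
  top 110 [460.1044 187.4215] 9.936141967773438 [79.8359 76.0894] rear-anchored [462.9786 187.925 ]
  top 165 [461.0873 187.3721] 10.016411781311035 [75.4653 73.1814] rear-anchored [461.8088 187.4995]
  side [463.2948 192.1733] 9.842555046081543 [78.9832 72.4091]
tray inj 54 122
  top 110 [455.7057 353.0926] -6.365760803222656 [ 60.1442 123.2775] rear-anchored [458.7589 352.7519]
  top 165 [456.4773 352.6997] -6.391044616699219 [ 55.811  120.0282] rear-anchored [457.3772 352.5989]
  side [459.4886 358.3637] -6.5131072998046875 [ 59.2198 120.2331]
```

>>> {"api": "servo_tool", "payload": {"xyz": [[2,-5,0],[2,-5,0],[3,-5,0],[3,-6,0],[3,-6,0],[3,-6,0],[3,-6,0],[3,-6,0],[2,-6,0],[2,-6,0],[0.3,-5.1,0],[0,0,0]], "delta_rot": [[0,0,-0.13],[0,0,-0.13],[0,0,-0.13],[0,0,-0.13],[0,0,-0.13],[0,0,-0.13],[0,0,-0.13],[0,0,-0.13],[0,0,-0.13],[0,0,-0.13],[0,0,-0.13],[0,0,0]], "claw": 1}}

```text
t: 1.6
eef_pos: [0.4485, 0.0169, 0.4047]
tool_rot: [0.766, 0.643, -0.0, 0.0]
wrist_force: [-0.0, 0.8, 0.6]
opening: 0.995
gripper_force: 0.0
```

>>> {"api": "servo_tool", "payload": {"xyz": [[1,-1.8,0],[0,0,-3],[0,0,-4],[0,0,-4],[0,0,-2],[0,0,-1],[0,0,0],[0,0,0]], "delta_rot": [[0,0,0.004],[0,0,0],[0,0,0],[0,0,0],[0,0,0],[0,0,0],[0,0,0],[0,0,0]]}}

```text
t: 2.6
eef_pos: [0.459, 0.0028, 0.2654]
tool_rot: [0.762, 0.648, 0.001, 0.0]
wrist_force: [-0.1, -0.6, 0.8]
opening: 1.002
gripper_force: 0.0
```

```bash
cat > st.py <<'E'
from plant import sensors
import numpy as np
from scipy.spatial.transform import Rotation as R
s=sensors.read_state();m=R.from_quat(s["tool_rot"]).as_matrix()
print("t",round(s["t"],2),"pos",s["eef_pos"].round(4),"yaw(tool y) deg",np.degrees(np.arctan2(m[1,1],m[0,1])).round(2),"z",m[:,2].round(4),"F",s["wrist_force"].round(1),"q",s["qpos"].round(2),"op",round(s["opening"],3))
E
python3 st.py
```

```text
t 2.6 pos [0.459  0.0028 0.2654] yaw(tool y) deg -9.26 z [ 1.5e-03  4.0e-04 -1.0e+00] F [-0.1 -0.6  0.8] q [-0.5   0.39  0.5   2.19 -0.32  0.63  0.07] op 1.002
```

>>> {"api": "servo_tool", "payload": {"xyz": [[0,-0.35,-1],[0,0,-2],[0,0,-2],[0,0,-1.5],[0,0,0],[0,0,0]], "delta_rot": [[0,0,-0.008],[0,0,0],[0,0,0],[0,0,0],[0,0,0],[0,0,0]]}}

```text
t: 3.35
eef_pos: [0.4589, -0.0011, 0.2]
tool_rot: [0.765, 0.644, 0.0, 0.0]
wrist_force: [-0.4, 0.3, -0.1]
opening: 0.997
gripper_force: 0.0
```

```bash
python3 st.py; python3 -c "
from plant import grab_frame
import cv2
a=grab_frame('side')[:,:,::-1];b=grab_frame('top')[:,:,::-1];cv2.imwrite('pics/s1.png',cv2.resize(a[170:300,230:410],None,fx=4,fy=4))"
```

```text
t 3.35 pos [ 0.4589 -0.0011  0.2   ] yaw(tool y) deg -9.76 z [ 7.e-04 -0.e+00 -1.e+00] F [-0.4  0.3 -0.1] q [-0.41  0.52  0.41  2.21 -0.44  0.49  0.17] op 0.997
```

View pics/s1.png

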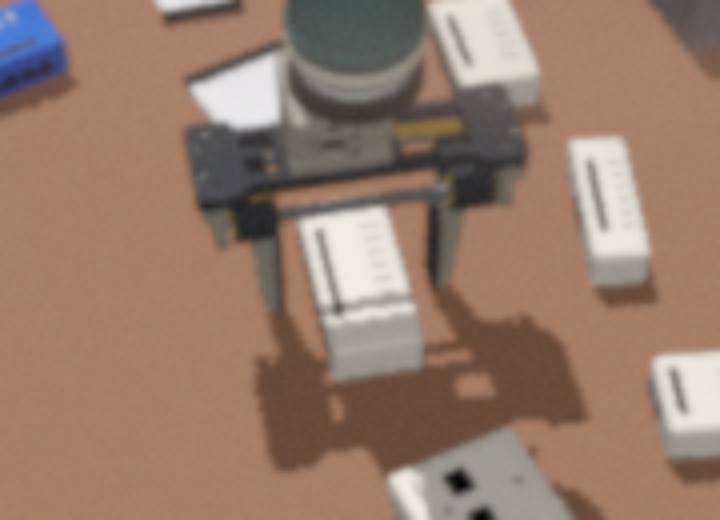

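>>> {"api": "servo_tool", "payload": {"xyz": [[0,0,0],[0,0,0],[0,0,0],[0,0,0],[0,0,0],[0,0,0],[0,0,0.5],[0,0,1.5],[0,0,3],[0,0,3],[0,0,1],[0,0,0]], "delta_rot": [[0,0,0],[0,0,0],[0,0,0],[0,0,0],[0,0,0],[0,0,0],[0,0,0],[0,0,0],[0,0,0],[0,0,0],[0,0,0],[0,0,0]], "claw": 0}}

```text
t: 4.95
eef_pos: [0.4585, -0.0007, 0.2902]
tool_rot: [0.764, 0.645, 0.001, 0.0]
wrist_force: [-0.4, 0.3, -2.1]
opening: 0.607
gripper_force: 30.0
```

>>> {"api": "servo_tool", "payload": {"xyz": [[1,-2,0],[1.5,-3,0],[1.5,-3.5,0],[1.5,-3.5,0],[1.5,-3.5,0],[1.5,-3.5,0],[1.5,-3.5,0],[1.5,-3.5,0],[1.5,-3.5,0],[1.6,-3,0],[1,-1.5,0],[0,0,0]], "delta_rot": [[0,0,0],[0,0,0.014],[0,0,0.014],[0,0,0.014],[0,0,0.014],[0,0,0.014],[0,0,0.014],[0,0,0.014],[0,0,0.014],[0,0,0.014],[0,0,0.014],[0,0,0]]}}

```text
t: 6.45
eef_pos: [0.6141, -0.342, 0.2873]
tool_rot: [0.718, 0.696, -0.001, -0.001]
wrist_force: [-0.8, 0.3, -2.9]
opening: 0.605
gripper_force: 30.0
```

```bash
python3 st.py; python3 -c "
from plant import grab_frame
import cv2
a=grab_frame('side')[:,:,::-1];cv2.imwrite('pics/s2.png',a)"
```

```text
t 6.45 pos [ 0.6141 -0.342   0.2873] yaw(tool y) deg -1.83 z [-2.9e-03  6.0e-04 -1.0e+00] F [-0.8  0.3 -2.9] q [ 0.14  0.72  0.49  1.57 -0.39  0.96  0.72] op 0.605
```

View pics/s2.png

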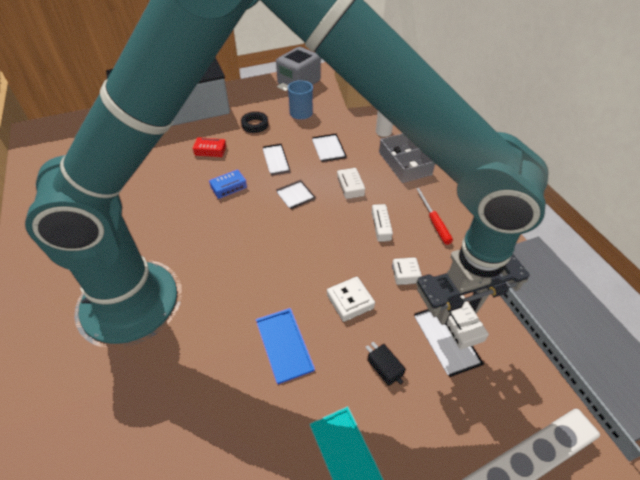

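>>> {"api": "servo_tool", "payload": {"xyz": [[0,0,-2],[0,0,-2],[0,0,-2],[0,0,-1],[0,0,-0.5],[0,0,-0.3],[0,0,0],[0,0,0]], "delta_rot": [[0,0,0],[0,0,0],[0,0,0],[0,0,0],[0,0,0],[0,0,0],[0,0,0],[0,0,0]]}}

```text
t: 7.5
eef_pos: [0.6148, -0.3411, 0.2123]
tool_rot: [0.718, 0.696, 0.0, 0.001]
wrist_force: [0.2, -0.4, -2.5]
opening: 0.611
gripper_force: 30.0
```

```bash
python3 st.py; python3 -c "
from plant import grab_frame
import cv2
a=grab_frame('side')[:,:,::-1];b=grab_frame('top')[:,:,::-1];cv2.imwrite('pics/s3.png',cv2.hconcat([cv2.resize(a[290:390,390:510],(400,333)),cv2.resize(b[140:223,400:500],(400,333))]))"
```

```text
t 7.5 pos [ 0.6148 -0.3411  0.2123] yaw(tool y) deg -1.73 z [ 1.e-03 -5.e-04 -1.e+00] F [ 0.2 -0.4 -2.5] q [ 0.16  0.81  0.45  1.59 -0.43  0.84  0.75] op 0.611
```

View pics/s3.png

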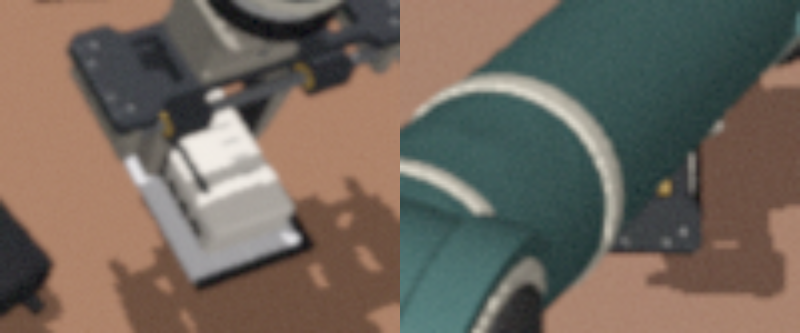

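>>> {"api": "servo_tool", "payload": {"xyz": [[0,0,-0.2],[0,0,-0.2],[0,0,-0.2],[0,0,-0.15],[0,0,-0.1],[0,0,0],[0,0,0],[0,0,0]], "delta_rot": [[0,0,0],[0,0,0],[0,0,0],[0,0,0],[0,0,0],[0,0,0],[0,0,0],[0,0,0]]}}

```text
t: 8.6
eef_pos: [0.6146, -0.3409, 0.2032]
tool_rot: [0.718, 0.696, 0.0, 0.0]
wrist_force: [-0.4, -0.1, -2.6]
opening: 0.608
gripper_force: 30.0
```

>>> {"api": "servo_tool", "payload": {"xyz": [[0,0,-0.05],[0,0,0],[0,0,-0.05],[0,0,0],[0,0,0]], "delta_rot": [[0,0,0],[0,0,0],[0,0,0],[0,0,0],[0,0,0]]}}

```text
t: 9.22
eef_pos: [0.6146, -0.341, 0.2029]
tool_rot: [0.718, 0.696, 0.0, 0.0]
wrist_force: [-4.0, 0.9, 6.1]
opening: 0.609
gripper_force: 30.0
```

>>> {"api": "servo_tool", "payload": {"xyz": [[0,0,0],[0,0,0],[0,0,0],[0,0,0],[0,0,0],[0,0,0.5],[0,0,1.5],[0,0,3],[0,0,3],[0,0,2],[0,2,0],[0,4,0]], "delta_rot": [[0,0,0],[0,0,0],[0,0,0],[0,0,0],[0,0,0],[0,0,0],[0,0,0],[0,0,0],[0,0,0],[0,0,0],[0,0,0],[0,0,0]], "claw": 1}}

```text
t: 10.72
eef_pos: [0.6138, -0.2805, 0.3014]
tool_rot: [0.718, 0.696, -0.0, -0.0]
wrist_force: [0.6, 2.0, -1.0]
opening: 1.003
gripper_force: 0.0
```

>>> {"api": "servo_tool", "payload": {"xyz": [[0,4.5,0],[0,4.5,0],[0,4.5,0],[0,4.5,0],[0,4.5,0],[0,4.5,0],[0,4.5,0],[0,4.5,0],[0,4.5,0],[0.2,4,0],[0,0,0],[0,0,0]], "delta_rot": [[0,0,-0.01],[0,0,-0.01],[0,0,-0.01],[0,0,-0.01],[0,0,-0.01],[0,0,-0.01],[0,0,-0.01],[0,0,-0.01],[0,0,-0.01],[0,0,-0.01],[0,0,0],[0,0,0]]}}

```text
t: 12.22
eef_pos: [0.6157, 0.1643, 0.3012]
tool_rot: [0.751, 0.66, -0.001, -0.0]
wrist_force: [-0.3, -0.5, -0.1]
opening: 1.002
gripper_force: 0.0
```

```bash
python3 st.py
python3 - <<'E'
from h import *
from plant import grab_frame
f=grab_frame('top')[:,:,::-1]; s=grab_frame('side')[:,:,::-1]
cv2.imwrite('pics/t4.png',cv2.hconcat([cv2.resize(s[290:390,390:510],(400,333),interpolation=cv2.INTER_CUBIC),cv2.resize(f[140:223,400:500],(400,333),interpolation=cv2.INTER_CUBIC)]))
E
```

```text
t 12.22 pos [0.6157 0.1643 0.3012] yaw(tool y) deg -7.41 z [-0.0019 -0.001  -1.    ] F [-0.3 -0.5 -0.1] q [-0.68  0.6   0.51  1.74 -0.36  0.9  -0.15] op 1.002
```

View pics/t4.png

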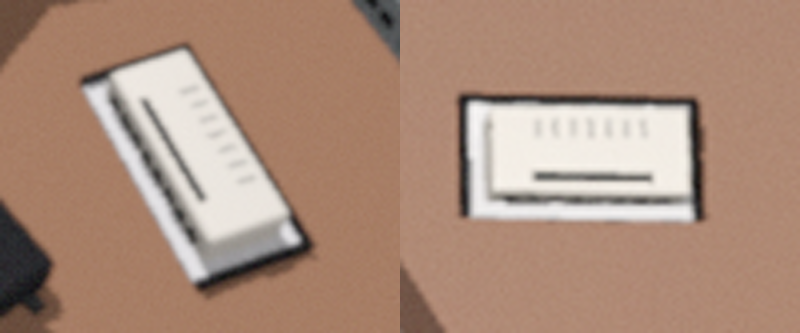

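>>> {"api": "servo_tool", "payload": {"xyz": [[0,0,-2],[0,0,-3],[0,0,-2.5],[0,0,-1.5],[0,0,-0.7],[0,0,0],[0,0,0]], "delta_rot": [[0,0,-0.006],[0,0,0],[0,0,0],[0,0,0],[0,0,0],[0,0,0],[0,0,0]]}}

```text
t: 13.2
eef_pos: [0.617, 0.164, 0.206]
tool_rot: [0.754, 0.657, 0.001, 0.0]
wrist_force: [0.3, -0.3, -0.2]
opening: 0.996
gripper_force: 0.0
```

```bash
python3 st.py
```

```text
t 13.2 pos [0.617 0.164 0.206] yaw(tool y) deg -7.8 z [ 1.4e-03  4.0e-04 -1.0e+00] F [ 0.3 -0.3 -0.2] q [-0.63  0.73  0.44  1.77 -0.43  0.74 -0.1 ] op 0.996
```

>>> {"api": "servo_tool", "payload": {"xyz": [[0,0,-0.4],[0,0,-0.2],[0,0,0],[0,0,0]], "delta_rot": [[0,0,0],[0,0,0],[0,0,0],[0,0,0]]}}

```text
t: 13.7
eef_pos: [0.6167, 0.1641, 0.1992]
tool_rot: [0.754, 0.657, 0.0, 0.0]
wrist_force: [-1.1, -0.3, 0.2]
opening: 1.0
gripper_force: 0.0
```

>>> {"api": "servo_tool", "payload": {"xyz": [[0,0,0],[0,0,0],[0,0,0],[0,0,0],[0,0,0],[0,0,0],[0,0,0.5],[0,0,1.5],[0,0,2.5],[0,0,1.5],[0,0,0.5],[0,0,0]], "delta_rot": [[0,0,0],[0,0,0],[0,0,0],[0,0,0],[0,0,0],[0,0,0],[0,0,0],[0,0,0],[0,0,0],[0,0,0],[0,0,0],[0,0,0]], "claw": 0}}

```text
t: 15.2
eef_pos: [0.6165, 0.1641, 0.2643]
tool_rot: [0.754, 0.657, 0.0, -0.0]
wrist_force: [0.3, -1.1, -1.6]
opening: 0.606
gripper_force: 30.0
```

>>> {"api": "servo_tool", "payload": {"xyz": [[0.2,2,0],[0.2,3.5,0],[0.2,3.5,0],[0.2,3.5,0],[0.1,3.4,0],[0,2.5,0],[0,0,0],[0,0,0]], "delta_rot": [[0,0,0],[0,0,0.01],[0,0,0],[0,0,0],[0,0,0],[0,0,0],[0,0,0],[0,0,0]]}}

```text
t: 16.2
eef_pos: [0.6259, 0.3465, 0.2638]
tool_rot: [0.751, 0.661, -0.001, 0.001]
wrist_force: [-0.3, -0.6, -2.2]
opening: 0.609
gripper_force: 30.0
```

```bash
python3 st.py
```

```text
t 16.2 pos [0.6259 0.3465 0.2638] yaw(tool y) deg -7.31 z [-3.0e-04 -1.8e-03 -1.0e+00] F [-0.3 -0.6 -2.2] q [-0.86  0.76  0.48  1.54 -0.4   0.94 -0.39] op 0.609
```

>>> {"api": "servo_tool", "payload": {"xyz": [[0,0.15,-1.5],[0,0,-1.8],[0,0,-1.2],[0,0,-0.7],[0,0,-0.3],[0,0,-0.2],[0,0,0],[0,0,0]], "delta_rot": [[0,0,0],[0,0,0],[0,0,0],[0,0,0],[0,0,0],[0,0,0],[0,0,0],[0,0,0]]}}

```text
t: 17.2
eef_pos: [0.6258, 0.3496, 0.2077]
tool_rot: [0.75, 0.661, 0.0, 0.0]
wrist_force: [-0.1, 0.4, -2.1]
opening: 0.605
gripper_force: 30.0
```

>>> {"api": "servo_tool", "payload": {"xyz": [[0,-0.1,-0.2],[0,0,-0.15],[0,0,-0.1],[0,0,0],[0,0,-0.05],[0,0,0],[0,0,0]], "delta_rot": [[0,0,0],[0,0,0],[0,0,0],[0,0,0],[0,0,0],[0,0,0],[0,0,0]]}}

```text
t: 18.08
eef_pos: [0.6257, 0.3485, 0.2023]
tool_rot: [0.75, 0.661, 0.0, 0.0]
wrist_force: [-0.4, -0.7, -1.0]
opening: 0.605
gripper_force: 30.0
```

>>> {"api": "servo_tool", "payload": {"xyz": [[0,0,-0.04],[0,0,0],[0,0,0],[0,0,0]], "delta_rot": [[0,0,0],[0,0,0],[0,0,0],[0,0,0]]}}

```text
t: 18.58
eef_pos: [0.6257, 0.3485, 0.2023]
tool_rot: [0.75, 0.661, 0.0, -0.0]
wrist_force: [-2.6, -1.6, 4.9]
opening: 0.61
gripper_force: 30.0
```

>>> {"api": "servo_tool", "payload": {"xyz": [[0,0,0],[0,0,0],[0,0,0],[0,0,0],[0,0,0],[0,0,0.5],[0,0,1.5],[0,0,2.5],[0,0,2],[0,0,1],[0,-2,0],[0,-3.9,0]], "delta_rot": [[0,0,0],[0,0,0],[0,0,0],[0,0,0],[0,0,0],[0,0,0],[0,0,0],[0,0,0],[0,0,0],[0,0,0],[0,0,0],[0,0,0]], "claw": 1}}

```text
t: 20.08
eef_pos: [0.6248, 0.2893, 0.2759]
tool_rot: [0.749, 0.662, -0.001, -0.0]
wrist_force: [0.5, -0.9, -0.1]
opening: 1.002
gripper_force: 0.0
```

>>> {"api": "servo_tool", "payload": {"xyz": [[0.1,-4,0],[0.1,-4,0],[0.1,-4,0],[0.1,-4,0],[0,-4,0],[0,-4,0],[0,-3,0],[0,-2,0],[0,0,0],[0,0,-2],[0,0,-2],[0,0,0]], "delta_rot": [[0,0,-0.025],[0,0,-0.025],[0,0,-0.025],[0,0,-0.025],[0,0,-0.025],[0,0,-0.025],[0,0,-0.021],[0,0,0],[0,0,0],[0,0,0],[0,0,0],[0,0,0]]}}

```text
t: 21.58
eef_pos: [0.6285, 0.0008, 0.2338]
tool_rot: [0.803, 0.595, -0.002, -0.001]
wrist_force: [-0.5, 0.3, -0.3]
opening: 1.0
gripper_force: 0.0
```

```bash
python3 st.py
```

```text
t 21.57 pos [0.6285 0.0008 0.2338] yaw(tool y) deg -16.92 z [-5.2e-03 -2.0e-04 -1.0e+00] F [-0.5  0.3 -0.3] q [-0.42  0.69  0.5   1.79 -0.45  0.78  0.02] op 1.0
```

>>> {"api": "servo_tool", "payload": {"xyz": [[0,-0.1,-1],[0,0,-1.2],[0,0,-0.8],[0,0,-0.3],[0,0,0],[0,0,0]], "delta_rot": [[0,0,0],[0,0,0],[0,0,0],[0,0,0],[0,0,0],[0,0,0]]}}

```text
t: 22.32
eef_pos: [0.6298, -0.0015, 0.2042]
tool_rot: [0.804, 0.595, 0.0, 0.0]
wrist_force: [0.9, -1.0, 0.0]
opening: 1.001
gripper_force: 0.0
```

```bash
python3 st.py
```

```text
t 22.32 pos [ 0.6298 -0.0015  0.2042] yaw(tool y) deg -17.03 z [ 7.e-04  0.e+00 -1.e+00] F [ 0.9 -1.   0. ] q [-0.4   0.73  0.48  1.8  -0.48  0.73  0.04] op 1.001
```

>>> {"api": "servo_tool", "payload": {"xyz": [[0,0.1,-0.3],[0,0,-0.1],[0,0,0],[0,0,0]], "delta_rot": [[0,0,0],[0,0,0],[0,0,0],[0,0,0]]}}

```text
t: 22.82
eef_pos: [0.6296, -0.0005, 0.1998]
tool_rot: [0.804, 0.595, 0.0, 0.0]
wrist_force: [-0.7, 0.2, -0.9]
opening: 1.002
gripper_force: 0.0
```

>>> {"api": "servo_tool", "payload": {"xyz": [[0,0,0],[0,0,0],[0,0,0],[0,0,0],[0,0,0],[0,0,0],[0,0,0],[0,0,0.5],[0,0,1.5],[0,0,3],[0,0,1],[0,0,0]], "delta_rot": [[0,0,0],[0,0,0],[0,0,0],[0,0,0],[0,0,0],[0,0,0],[0,0,0],[0,0,0],[0,0,0],[0,0,0],[0,0,0],[0,0,0]], "claw": 0}}

```text
t: 24.32
eef_pos: [0.6298, -0.0003, 0.2607]
tool_rot: [0.804, 0.595, 0.001, 0.0]
wrist_force: [0.5, -0.5, -2.8]
opening: 0.39
gripper_force: 30.0
```

>>> {"api": "servo_tool", "payload": {"xyz": [[-1,2,0],[-1.5,3,0],[-2,4,0],[-2,4,0],[-2,4,0],[-2,4,0],[-2,4,0],[-2,4,0],[-1.5,4,0],[-1.2,2.5,0],[0,0,0],[0,0,0]], "delta_rot": [[0,0,0],[0,0,0.02],[0,0,0.025],[0,0,0.025],[0,0,0.025],[0,0,0.025],[0,0,0.025],[0,0,0.025],[0,0,0.016],[0,0,0],[0,0,0],[0,0,0]]}}

```text
t: 25.82
eef_pos: [0.4579, 0.3534, 0.2592]
tool_rot: [0.746, 0.666, -0.001, 0.0]
wrist_force: [-0.4, -0.7, -1.8]
opening: 0.384
gripper_force: 30.0
```

```bash
python3 st.py
```

```text
t 25.82 pos [0.4579 0.3534 0.2592] yaw(tool y) deg -6.42 z [-4.0e-04 -1.7e-03 -1.0e+00] F [-0.4 -0.7 -1.8] q [-1.08  0.57  0.48  1.91 -0.37  0.75 -0.5 ] op 0.384
```

>>> {"api": "servo_tool", "payload": {"xyz": [[0,0,-1.5],[0,0,-1.7],[0,0,-1],[0,0,-0.6],[0,0,-0.3],[0,0,-0.2],[0,0,0],[0,0,0]], "delta_rot": [[0,0,0],[0,0,0],[0,0,0],[0,0,0],[0,0,0],[0,0,0],[0,0,0],[0,0,0]]}}

```text
t: 26.82
eef_pos: [0.4577, 0.3546, 0.2071]
tool_rot: [0.745, 0.667, 0.0, -0.0]
wrist_force: [-0.1, 0.2, -2.1]
opening: 0.388
gripper_force: 30.0
```

```bash
python3 st.py
```

```text
t 26.82 pos [0.4577 0.3546 0.2071] yaw(tool y) deg -6.36 z [ 4.e-04  4.e-04 -1.e+00] F [-0.1  0.2 -2.1] q [-1.04  0.65  0.43  1.92 -0.43  0.66 -0.46] op 0.388
```

>>> {"api": "servo_tool", "payload": {"xyz": [[0,0,-0.2],[0,0,-0.1],[0,0,-0.1],[0,0,0],[0,0,-0.05],[0,0,0],[0,0,0]], "delta_rot": [[0,0,0],[0,0,0],[0,0,0],[0,0,0],[0,0,0],[0,0,0],[0,0,0]]}}

```text
t: 27.7
eef_pos: [0.4577, 0.3545, 0.2028]
tool_rot: [0.745, 0.667, 0.0, -0.0]
wrist_force: [-1.5, -1.3, 6.4]
opening: 0.39
gripper_force: 30.0
```

>>> {"api": "servo_tool", "payload": {"xyz": [[0,0,0],[0,0,0],[0,0,0],[0,0,0],[0,0,0],[0,0,0],[0,0,0.5],[0,0,1.5],[0,0,2.5],[0,0,2.5],[0,-2,0],[1,-4,0]], "delta_rot": [[0,0,0],[0,0,0],[0,0,0],[0,0,0],[0,0,0],[0,0,0],[0,0,0],[0,0,0],[0,0,0],[0,0,0],[0,0,0],[0,0,0]], "claw": 1}}

```text
t: 29.2
eef_pos: [0.4667, 0.2944, 0.2723]
tool_rot: [0.744, 0.668, 0.0, -0.0]
wrist_force: [1.6, -1.1, -0.4]
opening: 0.997
gripper_force: 0.0
```

>>> {"api": "servo_tool", "payload": {"xyz": [[1.4,-4.5,0],[1.4,-4.5,0],[1.4,-4.5,0],[1.4,-4.5,0],[1.5,-4.5,0],[1.5,-4.5,0],[1.5,-4.5,0],[1.5,-4.5,0],[1.5,-4.5,0],[1.5,-4.5,0],[0,0,0],[0,0,0]], "delta_rot": [[0,0,-0.017],[0,0,-0.017],[0,0,-0.017],[0,0,-0.017],[0,0,-0.017],[0,0,-0.017],[0,0,-0.017],[0,0,-0.017],[0,0,-0.017],[0,0,-0.017],[0,0,0],[0,0,0]]}}

```text
t: 30.7
eef_pos: [0.6126, -0.1556, 0.2716]
tool_rot: [0.799, 0.601, -0.0, -0.001]
wrist_force: [-0.3, 0.9, -0.6]
opening: 1.004
gripper_force: 0.0
```

```bash
python3 st.py
python3 - <<'E'
from h import *
from plant import grab_frame
f=grab_frame('top')[:,:,::-1]; s=grab_frame('side')[:,:,::-1]
z=lambda a:cv2.resize(a,(400,300),interpolation=cv2.INTER_CUBIC)
cv2.imwrite('pics/t5.png',cv2.hconcat([z(s[120:210,250:370]),z(f[150:270,130:290])]))
E
```

```text
t 30.7 pos [ 0.6126 -0.1556  0.2716] yaw(tool y) deg -16.15 z [-1.8e-03  9.0e-04 -1.0e+00] F [-0.3  0.9 -0.6] q [-0.2   0.64  0.55  1.77 -0.43  0.85  0.27] op 1.004
```

View pics/t5.png

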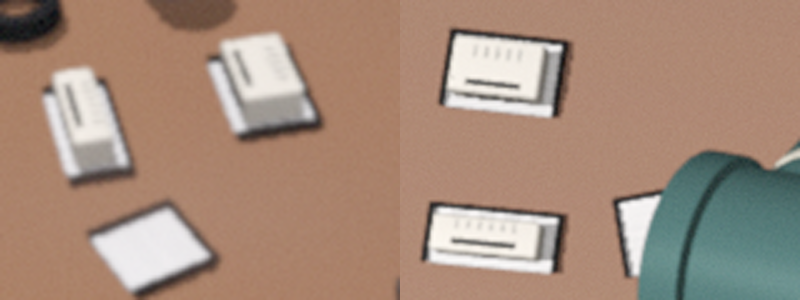

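>>> {"api": "servo_tool", "payload": {"xyz": [[0.1,-0.4,0],[0,0,-1.5],[0,0,-2.5],[0,0,-1.5],[0,0,-0.8],[0,0,-0.4],[0,0,0],[0,0,0]], "delta_rot": [[0,0,0],[0,0,0],[0,0,0],[0,0,0],[0,0,0],[0,0,0],[0,0,0],[0,0,0]]}}

```text
t: 31.8
eef_pos: [0.6149, -0.1595, 0.2059]
tool_rot: [0.799, 0.601, 0.0, 0.0]
wrist_force: [-0.3, -0.6, -0.3]
opening: 1.003
gripper_force: 0.0
```

```bash
python3 st.py
```

```text
t 31.8 pos [ 0.6149 -0.1595  0.2059] yaw(tool y) deg -16.11 z [ 1.1e-03 -2.0e-04 -1.0e+00] F [-0.3 -0.6 -0.3] q [-0.15  0.74  0.49  1.78 -0.49  0.75  0.32] op 1.003
```

>>> {"api": "servo_tool", "payload": {"xyz": [[-0.1,0,-0.4],[0,0,-0.2],[0,0,0],[0,0,0]], "delta_rot": [[0,0,0],[0,0,0],[0,0,0],[0,0,0]]}}

```text
t: 32.3
eef_pos: [0.6136, -0.1595, 0.1993]
tool_rot: [0.799, 0.601, -0.0, 0.0]
wrist_force: [0.7, -0.5, -0.4]
opening: 1.0
gripper_force: 0.0
```

>>> {"api": "servo_tool", "payload": {"xyz": [[0,0,0],[0,0,0],[0,0,0],[0,0,0],[0,0,0],[0,0,0],[0,0,0.5],[0,0,1.5],[0,0,3],[0,0,1.5],[0,0,0.5],[0,0,0]], "delta_rot": [[0,0,0],[0,0,0],[0,0,0],[0,0,0],[0,0,0],[0,0,0],[0,0,0],[0,0,0],[0,0,0],[0,0,0],[0,0,0],[0,0,0]], "claw": 0}}

```text
t: 33.8
eef_pos: [0.6135, -0.1593, 0.2693]
tool_rot: [0.799, 0.601, 0.0, -0.0]
wrist_force: [-1.5, -0.1, -0.9]
opening: 0.609
gripper_force: 30.0
```

>>> {"api": "servo_tool", "payload": {"xyz": [[-1,2,0],[-1.5,3.5,0],[-1.7,4,0],[-1.7,4,0],[-1.7,4,0],[-1.7,4,0],[-1.7,4,0],[-1.7,4,0],[-1.5,3.3,0],[-1,2,0],[0,0,0],[0,0,0]], "delta_rot": [[0,0,0.02],[0,0,0.05],[0,0,0.06],[0,0,0.06],[0,0,0.06],[0,0,0.06],[0,0,0.06],[0,0,0.05],[0,0,0.034],[0,0,0],[0,0,0],[0,0,0]]}}

```text
t: 35.3
eef_pos: [0.4612, 0.1881, 0.269]
tool_rot: [0.643, 0.766, -0.0, 0.0]
wrist_force: [-0.4, 1.0, -0.9]
opening: 0.603
gripper_force: 30.0
```

```bash
python3 st.py
```

```text
t 35.3 pos [0.4612 0.1881 0.269 ] yaw(tool y) deg 9.92 z [-5.e-04 -7.e-04 -1.e+00] F [-0.4  1.  -0.9] q [-0.81  0.43  0.44  2.1  -0.29  0.67 -0.01] op 0.603
```

Contact expected near 0.2022.

>>> {"api": "servo_tool", "payload": {"xyz": [[0.1,0,-1.5],[0,0,-2],[0,0,-1.5],[0,0,-0.7],[0,0,-0.4],[0,0,-0.2],[0,0,0],[0,0,0]], "delta_rot": [[0,0,0],[0,0,0],[0,0,0],[0,0,0],[0,0,0],[0,0,0],[0,0,0],[0,0,0]]}}

```text
t: 36.3
eef_pos: [0.4627, 0.1887, 0.2066]
tool_rot: [0.643, 0.766, 0.0, 0.0]
wrist_force: [0.0, 1.0, -0.9]
opening: 0.607
gripper_force: 30.0
```

```bash
python3 st.py
```

```text
t 36.3 pos [0.4627 0.1887 0.2066] yaw(tool y) deg 9.92 z [ 7.e-04  4.e-04 -1.e+00] F [ 0.   1.  -0.9] q [-0.75  0.55  0.37  2.11 -0.37  0.54  0.06] op 0.607
```

>>> {"api": "servo_tool", "payload": {"xyz": [[0,0,-0.2],[0,0,-0.1],[0,0,-0.1],[0,0,0],[0,0,-0.05],[0,0,0],[0,0,0]], "delta_rot": [[0,0,0],[0,0,0],[0,0,0],[0,0,0],[0,0,0],[0,0,0],[0,0,0]]}}

```text
t: 37.17
eef_pos: [0.4627, 0.1885, 0.2023]
tool_rot: [0.643, 0.766, 0.0, -0.0]
wrist_force: [-2.8, -2.2, 6.2]
opening: 0.606
gripper_force: 30.0
```

>>> {"api": "servo_tool", "payload": {"xyz": [[0,0,0],[0,0,0],[0,0,0],[0,0,0],[0,0,0],[0,0,0],[0,0,0.5],[0,0,1.5],[0,0,3],[0,0,4],[0,0,4],[0,0,4]], "delta_rot": [[0,0,0],[0,0,0],[0,0,0],[0,0,0],[0,0,0],[0,0,0],[0,0,0],[0,0,0],[0,0,0],[0,0,0],[0,0,0],[0,0,0]], "claw": 1}}

```text
t: 38.67
eef_pos: [0.4624, 0.1882, 0.3742]
tool_rot: [0.644, 0.765, 0.001, 0.0]
wrist_force: [0.4, -0.6, 1.0]
opening: 1.0
gripper_force: 0.0
```

>>> {"api": "servo_tool", "payload": {"xyz": [[-1,3.5,1],[-1.5,4,1],[-2,4,1],[-2.5,4,0],[-2.5,4,0],[-3,4,0],[-3,4,0],[-3.5,4,0],[-3.5,4,0],[-3.5,4,0],[0,0,0],[0,0,0]], "delta_rot": [[0,0,0.1],[0,0,0.1],[0,0,0.1],[0,0,0.1],[0,0,0.1],[0,0,0.1],[0,0,0.1],[0,0,0.1],[0,0,0.1],[0,0,0.1],[0,0,0],[0,0,0]]}}

```text
t: 40.17
eef_pos: [0.2032, 0.5829, 0.4024]
tool_rot: [0.198, 0.98, -0.0, 0.001]
wrist_force: [-0.0, -0.5, 0.6]
opening: 0.997
gripper_force: 0.0
```

```bash
python3 st.py
python3 - <<'E'
from h import *
from plant import grab_frame
f=grab_frame('top')[:,:,::-1].copy(); s=grab_frame('side')[:,:,::-1]
cv2.imwrite('pics/top6.png',f)
z=lambda a:cv2.resize(a,(400,300),interpolation=cv2.INTER_CUBIC)
cv2.imwrite('pics/t6.png',cv2.vconcat([cv2.hconcat([z(s[120:210,250:370]),z(f[150:270,130:290])]),cv2.hconcat([z(s),z(f)])]))
g=cv2.imread('pics/top0.png')
for k,uv in dict(outlet=(385,238)).items(): print(k,[rect(blob(x,uv,165,.032))[:2] for x in(g,f)])
for k,(uv,w,d) in Tr.items():
    # device top is pinkish-white versus bluish floor: separate by blue-red difference
    u,v=map(int,uv);c=f[v-3:v+4,u-3:u+4].reshape(-1,3).mean(0);g0=g[v-3:v+4,u-3:u+4].reshape(-1,3).mean(0);print(k,"dev bgr",c,"floor",g0)
E
```

```text
t 40.17 pos [0.2032 0.5829 0.4024] yaw(tool y) deg 67.14 z [ 1.2e-03 -3.0e-04 -1.0e+00] F [-0.  -0.5  0.6] q [-1.4   0.41  0.14  1.7  -0.06  1.04 -0.06] op 0.997
outlet [(array([ 461.7277, -180.1539]), 5.474771022796631), (array([ 461.7717, -180.2356]), 5.538478851318359)]
switch8 dev bgr [198.5714 206.2041 211.0204] floor [218.2857 218.7959 221.2245]
switch5 dev bgr [201.6531 209.0612 214.3061] floor [222.3878 223.102  225.3469]
conv dev bgr [214.7143 222.5714 227.898 ] floor [223.8571 224.2653 226.449 ]
inj dev bgr [183.7755 190.2857 194.7959] floor [226.7143 227.1837 229.3878]
```

View pics/t6.png

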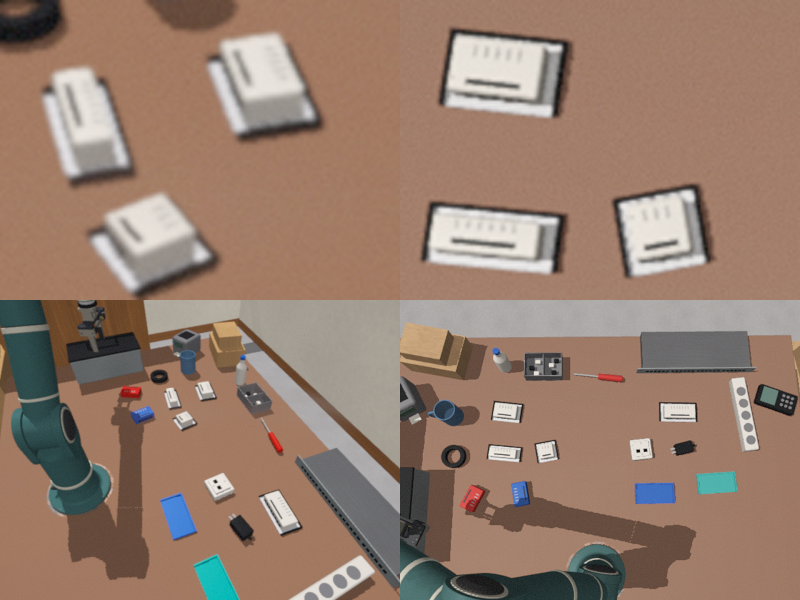

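Run:
```python
from h import *
g=cv2.imread('pics/top0.png');f=cv2.imread('pics/top6.png')
def win(im,uv,z,S=8,r=32):
    u0,v0=int(uv[0])-r,int(uv[1])-r
    x=cv2.resize(im[v0:v0+2*r,u0:u0+2*r].min(axis=2),None,fx=S,fy=S,interpolation=cv2.INTER_LINEAR)
    m=(x<140).astype(np.uint8);n,l,s,c=cv2.connectedComponentsWithStats(m)
    out=[]
    for i in range(1,n):
        if s[i,2]<2*r*S-10 and s[i,4]>8*S*S and s[i,2]>6*S and s[i,3]<14*S:
            p=np.argwhere(l==i)[:,::-1]; w=cast("top",(p+.5)/S-.5+[u0,v0],z)*1000
            (c0,sz,a)=cv2.minAreaRect(w.astype(np.float32)); a,sz=(a-90,sz[::-1]) if a>45 else (a,sz)
            if sz[0]<9 and sz[1]>14: out.append((w.mean(0),a,sz,np.hypot(*(p.mean(0)-r*S))))
    return min(out,key=lambda o:o[3])
T={"switch8":(615,-341,-1.8),"switch5":(625,348,-7.2),"conv":(462.2,188,9.9),"inj":(457.8,353.5,-6.4)}
R=lambda a:np.array([[np.cos(a),-np.sin(a)],[np.sin(a),np.cos(a)]])
for k in D:
    c,a,_=rect(blob(g,D[k][0],170,.030)); w=win(g,D[k][0],.03)
    off=R(-np.radians(a))@(w[0]-c)
    u=win(f,Tr[k][0],.033); tx=T[k]; tr=np.radians(tx[2])
    cen=u[0]-R(np.radians(tx[2]))@off
    print(k,"win off",off,"placed centre",cen,"yaw",u[1],"err in tray frame",R(-tr)@(cen-np.array(tx[:2])))
```

```text
switch8 win off [-17.4708  -0.8864] placed centre [ 613.2497 -339.0787] yaw -1.4399795532226562 err in tray frame [-1.8098  1.8654]
switch5 win off [-17.3348  -0.5698] placed centre [623.9059 349.2694] yaw -7.362800598144531 err in tray frame [-1.2446  1.1222]
conv win off [-16.8606  -1.0856] placed centre [460.3429 188.7341] yaw 10.032752990722656 err in tray frame [-1.7033  1.0425]
inj win off [-6.9195 -0.1089] placed centre [455.3017 353.5077] yaw -6.208732604980469 err in tray frame [-2.4836 -0.2709]
```

```bash
python3 -c "
from plant import arm
print(arm.hand_in())"
```

```text
the job is handed in; nothing more can be done
None
```

The job is handed in after about 40 s of robot time: all four white devices sit flat in their own trays with ports facing the open front, each within about 3 mm of tray centre. The outlet box did not move by measurement, and the adapter looks untouched in the final pictures, though I did not measure it.

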